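# Move three samples on: balance, stirrer and tray

### The job

Each of the three amber samples is due for its next step: the tall round bottle goes from the balance to the magnetic stirrer, the square bottle from the stirrer to the steel tray, and the squat jar from the tray to the balance. Each must end upright and let go in the middle of its place; since all three places are taken, first park one of them in the middle of the empty cork mat and let go of it there. They are filled glass: keep them upright, set them down gently without dropping them, never knock them together, and do not shift or tip the beaker, the tip box or the steel weight.

Things in the scene. Friction and masses are not known exactly. Their poses are not given: they have to be found in the camera images.
- tall_bottle: Tall round sample bottle, 125 mm high over the cap: body 56 mm across up to 74 mm, shoulders to 97 mm, then the round cap, 32 mm across, from 101 to 125 mm: take it by the cap. About 0.3 kg. Stands on the balance pan at the start. Amber glass with a white ribbed screw cap, all rigid; it may be gripped firmly. Origin: centre of the underside, z up along the bottle's axis.
- square_bottle: Square sample bottle, 92 mm high over the cap: body 46 x 46 mm in plan up to 56 mm, shoulders to 69 mm, then the round cap, 32 mm across, from 68 to 92 mm: take it by the cap. About 0.2 kg. Stands on the stirrer plate at the start. Amber glass with a white ribbed screw cap, all rigid; it may be gripped firmly. Origin: centre of the underside, z up along the bottle's axis.
- squat_jar: Squat wide-mouth round jar, 69 mm high over the cap: body 60 mm across up to 40 mm, shoulders to 47 mm, then the round cap, 51 mm across, from 46 to 69 mm: take it by the cap. About 0.18 kg. Stands in the steel tray at the start. Amber glass with a white ribbed screw cap, all rigid; it may be gripped firmly. Origin: centre of the underside, z up along the bottle's axis.
- balance: White laboratory balance, 205 mm deep (along its x) and 180 mm wide, housing 46 mm high, with a round steel pan 116 mm across whose flat top is 58 mm above the bench, and display and keys at the front. Fixed. Origin on the bench plane under the middle of the pan, z up; the display end is towards -x, to 133 mm from the origin. The goal place of the squat jar.
- stirrer: Grey magnetic stirrer, 165 mm deep (along its x) and 120 mm wide, housing 41 mm high, with a round white plate 100 mm across whose flat top is 50 mm above the bench, and a speed knob at the front. Fixed. Origin on the bench plane under the middle of the plate, z up; the knob end is towards -x, to 108 mm from the origin. The goal place of the tall bottle.
- tray: Small square stainless steel tray, inside 118 x 118 mm, 140 mm over its flat rim, rim top 16 mm above the bench, floor 3 mm above the bench. Fixed. Origin on the bench plane under the middle of the tray, z up, sides along x and y. The goal place of the square bottle.
- cork_mat: Round brown cork mat, 116 mm across, 8 mm thick, lying empty on the bench: the free parking spot. Fixed. Origin at the middle of its underside, z up. Other fixed equipment stands only along the back and sides of the bench, beyond 0.79 m ahead of the robot or 0.5 m to either side.
- beaker: Small empty clear beaker, 42 mm across, 58 mm high, open at the top, light; loose, not to be disturbed. Origin: centre of the underside.
- tip_box: Grey pipette-tip box with a clear lid, 80 x 118 mm in plan (118 along its y), 60 mm high; loose, not to be disturbed. Origin: centre of the underside.
- weight: Steel calibration weight with a knob, 30 mm across, 50 mm high; loose, not to be disturbed. Origin: centre of the underside.
Things that resemble listed ones, but are neither listed nor needed, are in the scene too. What is shaped like the square_bottle but black or turquoise is not meant.

How it is judged:
By the outcome, as a careful person would: the job done as asked, in the order asked, and still so for the second after the job is handed in, with the robot touching nothing.
It also fails if it takes over 122 s, if anything falls off the work surface, if the arm or the gripper's body presses on something with over 40 N, if the wrist force passes 120 N, or if a joint passes its speed limit or range.

### The arm

A 7-joint arm with a two-finger parallel gripper is mounted at the origin on the work surface. World frame = base frame: x ahead of the robot, y to its left, z up, the work surface at z = 0. Lengths are in mm, angles in rad, forces in N, time in s.
With the tool pointing down it reaches from about 400 to 875 mm from the base axis. Payload 4.4 kg.
Tool frame: the origin (TCP) lies at the very end of the fingers, on their centre line; the grasp point (between the pads) lies r.grip_point_offset behind it (r.grip_point_offset is the distance from the TCP to the grasp point, in mm); z points along the fingers, y is the line along which they close (so a half turn about z gives the same grasp; the last joint's range is limited). The gripper opens to 85 mm and grips with 20 to 120 N. Pads are 22 mm wide; open, the fingers measure 114 mm over their backs; the gripper's body (76 mm by 85 mm) begins 54 mm behind the grasp point. The pads swing forward as they close: fully open they stand 13 mm farther back than shut.
Start: joints at [-0.066, 0.628, 0.038, 1.517, -0.027, 0.996, -0.02], TCP at [650.014, 0.028, 195.613] pointing down, gripper open.
Joint ranges: [-3.06, 3.06], [-0.37, 2.12], [-1.25, 1.32], [0.18, 2.47], [-1.1, 4.24], [0.23, 1.98], [-2.94, 2.94]. Speed limits (rad/s): [2.57, 2.57, 3.14, 3.14, 3.14, 3.14, 3.14].

### API

Orientations are given as a rotation vector (axis times angle).
In Python, from cell import r gives the robot as it stands. The module is installed in compiled form; this text tells all that it offers.
- The arm moves only by the shell command python3 -m jog 'ROWS' [OPENING] [FORCE]. ROWS is JSON, a list that holds one entry, the list of rows, each a list of 4 numbers: the shift along the tool's x, y, z in m, then the turn about the tool's z in rad. A call has 1 to 8 rows; each row shifts and turns the commanded pose from where the row before left it, along the tool's axes as they then stand; what a row does not reach is not made up. A row lasts 1/8 s, in which the tool goes at most 62.5 mm and 10.7 degrees, less where a joint would pass 70% of its speed; a pose out of reach is approached as far as the arm can. A call is refused whole if a number of a shift passes 0.0625 or a number of a turn 0.188, either way. A call with a gripper value outside its range is refused whole. OPENING is the closure, from -1 (fully open) to 1 (shut), set as the call begins (- or left out, the last holds). The fingers move at their own pace and stop on an object; FORCE is the grip in N (left out, the last holds). Time passes only in rows, so rows that do not move let the fingers close. It gives the time, the measured TCP pose, the force, the opening and the grip force at its end, in the units of the state.
- r.state(): the state, without advancing time (a new reading comes with each control period).
- r.camera(name): name is "scene" or "side" or "wrist"; returns the picture (384x512x3 uint8, red, green, blue); there is no depth.
- r.camera_info(name): a dict with "camera_matrix" (3x3 intrinsics, pixels), "dist_coeffs" ([k1, k2, p1, p2, k3] as OpenCV has them; the pictures are not rectified), "R" (3x3) and "t" (3): a world point X has camera coordinates R X + t. Camera axes: x right, y down, z forward; pixel columns grow to the right and rows downward; lengths in mm; the calibration is good to about 2 mm. A picture is of the moment at which its call begins: read the wrist's pose just before it. camera_info takes no time and is no camera call; for the wrist camera it gives the pose at the moment of the call.
- r.finish_job(): hands the job in; it is judged then, once.
Trained networks look in the newest picture that a camera, given by its name, has taken for a name from the list of things; names that differ only in an ending like _2 or _b are one class to them, and where a whole thing is asked for, a point or a joint stands for the part that bears it (a point fixed in the world has none). Each returns a list of dicts, best first, with "score" (0 to 1); they miss things now and then, are a little off and sometimes report something else, mostly with a low value. They report only what shows in the picture. A call takes as long as a camera call. They do not tell look-alikes from the thing itself.
- r.look_for(name, camera): "bbox" ([left, top, right, bottom] in pixels, round what is visible of it).
- r.pinpoint(name, camera): "uv" ([column, row] in pixels: a listed point, or the origin of a listed thing).
The state is a dict: "time_s": time; "qpos": joint angles; "joint_vel": joint speeds; "joint_torque": joint torques, N m; "tool_pos": TCP position; "tool_rot": TCP orientation; "force": force on the tool from outside, world axes, zero at the start; "ft_torque": the same for the moment, N m; "finger_gap": finger opening in mm; "finger_force": force on a finger pad.
Only numpy, scipy, OpenCV 4.12 (cv2) and the standard library are available. Lean on these libraries where they do the work, as an engineer would, in place of code of your own. Each camera call takes 0.05 s, during which the arm holds its last target. There are 200 camera calls.

## Working session

There is one attempt and no reset: what is moved stays moved. The work goes in short steps, Python scripts to look and compute and a shell command to move; the robot and the scene stay as the last step left them, time stands still between calls to the robot, and variables do not carry over. Pictures are saved under pics/ and viewed, at most 14 in all, crops included, and the job is handed in when it is done.

```bash
mkdir -p pics; cat > h.py <<'E'
import numpy as np, cv2
from cell import r
def save(cam,name,crop=None,scale=1):
    im=cv2.cvtColor(r.camera(cam),cv2.COLOR_RGB2BGR)
    if crop: a,b,c,d=crop; im=im[b:d,a:c]
    if scale!=1: im=cv2.resize(im,None,fx=scale,fy=scale,interpolation=cv2.INTER_CUBIC)
    cv2.imwrite('pics/'+name,im)
def ray(cam,uv,info=None):
    i=info or r.camera_info(cam)
    K=np.array(i['camera_matrix']);D=np.array(i['dist_coeffs']);R=np.array(i['R']);t=np.array(i['t']).ravel()
    p=cv2.undistortPoints(np.array([[uv]],float),K,D)[0,0]
    return -R.T@t, R.T@np.array([p[0],p[1],1.])
def atz(cam,uv,z,info=None):
    o,d=ray(cam,uv,info); return o+d*(z-o[2])/d[2]
def proj(cam,X):
    i=r.camera_info(cam);R=np.array(i['R'])
    return cv2.projectPoints(np.array([X],float),cv2.Rodrigues(R)[0],np.array(i['t'],float),np.array(i['camera_matrix']),np.array(i['dist_coeffs']))[0].ravel()
E
python3 - <<'E'
from h import *
s=r.state();print(s['tool_pos'],s['tool_rot'],s['finger_gap'],r.grip_point_offset)
Z=dict(tall_bottle=58,square_bottle=50,squat_jar=3,balance=0,stirrer=0,tray=0,cork_mat=0,beaker=0,tip_box=0,weight=0)
for c in('scene','side','wrist'):
    save(c,c+'0.png')
    i=r.camera_info(c);R=np.array(i['R']);print(c,(-R.T@np.array(i['t']).ravel()).round())
    if c=='wrist':continue
    for n,z in Z.items():
        for q in r.pinpoint(n,c)[:3]:
            print(c,n,round(q['score'],2),np.round(q['uv']),atz(c,q['uv'],z).round(0)[:2])
E
```

```text
[ 6.49333718e+02 -1.86747461e-03  1.94720570e+02] [-2.22057295e+00 -2.22055126e+00  2.09477523e-03] 85.37744565541675 18.700000000000003
scene [1106.  461. 1018.]
scene tall_bottle 0.79 [264. 217.] [635. 147.]
scene tall_bottle 0.16 [188. 200.] [728. -87.]
scene square_bottle 0.92 [385. 250.] [511. 505.]
scene square_bottle 0.88 [400. 226.] [407. 509.]
scene square_bottle 0.82 [354. 214.] [455. 371.]
scene squat_jar 0.72 [229. 157.] [ 477. -124.]
scene balance 0.62 [261. 223.] [633. 135.]
scene stirrer 0.72 [348. 224.] [465. 368.]
scene tray 0.83 [230. 159.] [ 482. -118.]
scene tray 0.18 [295. 173.] [390. 112.]
scene cork_mat 0.9 [183. 128.] [ 466. -371.]
scene beaker 0.72 [187. 200.] [ 708. -121.]
scene beaker 0.64 [297. 172.] [383. 117.]
scene tip_box 0.86 [187. 200.] [ 710. -121.]
scene weight 0.4 [158. 163.] [ 651. -319.]
side [ 268. -742.  723.]
side tall_bottle 0.36 [192. 164.] [422. 285.]
side square_bottle 0.76 [240. 157.] [580. 278.]
side square_bottle 0.75 [198. 155.] [453. 342.]
side square_bottle 0.66 [188. 196.] [374. 137.]
side squat_jar 0.58 [252. 259.] [ 478. -115.]
side balance 0.59 [272. 188.] [637. 144.]
side stirrer 0.9 [197. 162.] [454. 377.]
side tray 0.88 [253. 262.] [ 477. -122.]
side cork_mat 0.56 [289. 347.] [ 468. -364.]
side beaker 0.56 [197. 211.] [393. 123.]
side tip_box 0.66 [331. 241.] [ 695. -128.]
side tip_box 0.47 [270. 176.] [654. 208.]
side weight 0.72 [357. 304.] [ 651. -325.]
wrist [650.  72. 375.]
```

View pics/scene0.png

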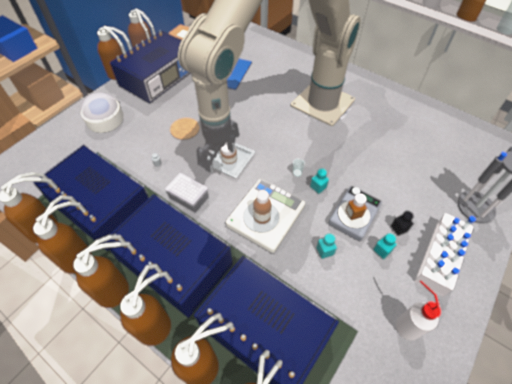

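View pics/side0.png

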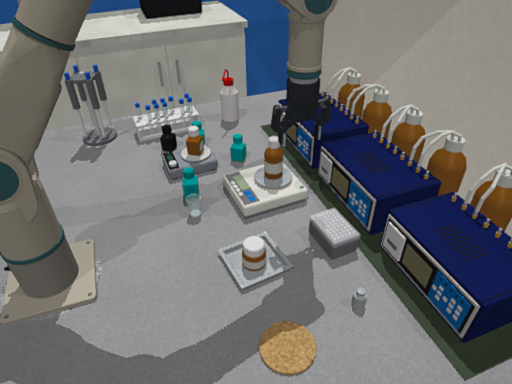

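Scene picture: the amber candidates are the tall bottle at (262,207) on the balance, the square bottle at (357,205) on the stirrer, and the jar at (228,155) in the tray. Look-alikes are turquoise bottles at (320,180), (327,245) and (386,245), and a black one at (403,222). The large amber reservoir bottles at the back are not meant.

In the side picture the jar is at (254,252), the tall bottle at (273,160), the square bottle at (195,143), and the mat at (288,347). The beaker is at (194,207), the tip box at (333,232) and the weight at (360,297).

I choose the three amber ones standing on their fixtures and check them in one close crop.

```bash
python3 - <<'E'
from h import *
save('side','crop1.png',(145,110,325,290),3.3)
i=r.camera_info('wrist');print(np.round(np.array(i['R']),3).tolist(), np.round(i['camera_matrix']).tolist())
for uv in((320,189),(327,254),(386,255),(402,231)): print('lookalike',uv,atz('scene',uv,0).round())
r.camera('scene');r.camera('wrist')
for n in('tall_bottle','square_bottle','squat_jar','balance','tray','tip_box'):
    for c in('scene','side','wrist'):
        for q in r.look_for(n,c)[:2]: print(n,c,round(q['score'],2),np.round(q['bbox']))
E
```

```text
[[1.0, 0.0, -0.0], [0.0, -0.96, 0.279], [-0.0, -0.279, -0.96]] [[297.0, 0.0, 255.0], [0.0, 297.0, 185.0], [0.0, 0.0, 1.0]]
lookalike (320, 189) [399. 222.   0.]
lookalike (327, 254) [600. 365.   0.]
lookalike (386, 255) [494. 518.   0.]
lookalike (402, 231) [384. 525.   0.]
tall_bottle scene 0.9 [251. 188. 273. 224.]
tall_bottle side 0.86 [261. 138. 284. 180.]
tall_bottle wrist 0.67 [201.   3. 276.  54.]
square_bottle scene 0.97 [374. 232. 396. 264.]
square_bottle scene 0.86 [318. 232. 338. 257.]
square_bottle side 0.88 [156. 125. 172. 151.]
square_bottle side 0.77 [179. 169. 197. 198.]
squat_jar side 0.81 [240. 233. 269. 272.]
squat_jar wrist 0.6 [ 89. 227. 149. 280.]
balance scene 0.63 [229. 180. 306. 255.]
balance side 0.89 [223. 164. 305. 220.]
balance wrist 0.56 [108.   0. 315. 131.]
tray scene 0.65 [205. 143. 255. 178.]
tray side 0.96 [218. 231. 293. 287.]
tray side 0.73 [191. 191. 199. 220.]
tray wrist 0.85 [ 67. 192. 194. 288.]
tip_box scene 0.71 [165. 175. 209. 213.]
tip_box scene 0.38 [170. 116. 198. 139.]
tip_box side 0.6 [311. 208. 358. 258.]
tip_box wrist 0.8 [260. 206. 331. 310.]
tip_box wrist 0.46 [ 1. 36. 49. 80.]
```

View pics/crop1.png

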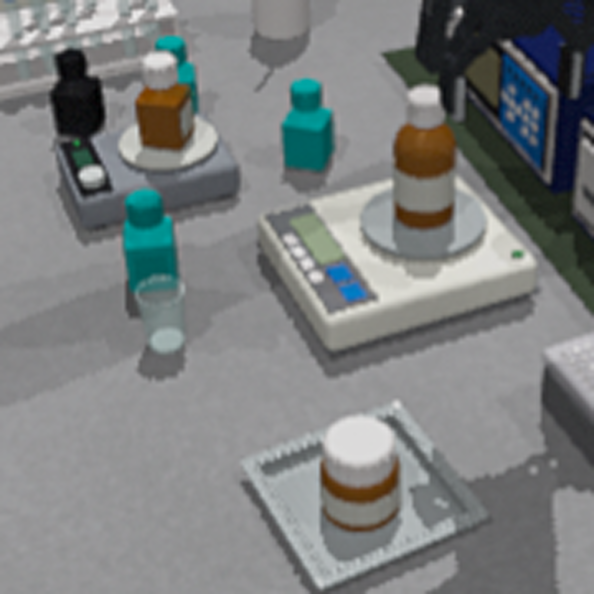

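View pics/wrist0.png

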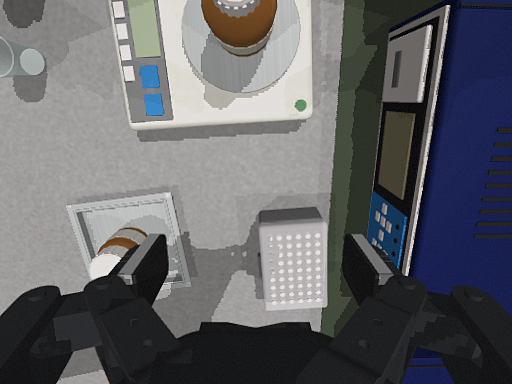

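The crop shows the amber square bottle on the stirrer at (163,102), the tall bottle on the balance at (425,160) and the jar in the tray at (360,470). The turquoise and black ones stand on the bench, so they are excluded. The wrist view shows the jar partly hidden behind a finger at (118,255). I'm moving to get a clear view of the tray and jar.

```bash
python3 -m jog '[[[-0.02,-0.02,-0.01,0],[-0.045,-0.04,-0.02,0],[-0.045,-0.04,-0.02,0],[-0.045,-0.04,-0.02,0],[-0.045,-0.03,0,0],[0,0,0,0],[0,0,0,0]]]' -1
python3 - <<'E'
from h import *
save('wrist','wrist1.png')
Z=dict(squat_jar=3,tray=0,cork_mat=0,balance=0,weight=0)
for n,z in Z.items():
    for c in ('wrist','scene','side'):
        if c!='wrist' : r.camera(c)
        for q in r.pinpoint(n,c)[:1]: print(n,c,round(q['score'],2),np.round(q['uv'],1),atz(c,q['uv'],z).round(1)[:2])
        for q in r.look_for(n,c)[:1]: print('   box',np.round(q['bbox'],1))
E
```

```text
time_s: 3.08
tool_pos: [482.2, -197.5, 264.9]
tool_rot: [2.221, 2.221, 0.002]
force: [0.2, -0.1, 0.4]
finger_gap: 85.5
finger_force: 0.0
squat_jar wrist 0.67 [250.6  95.7] [ 476.8 -119.2]
   box [232.7  73.  275.6 121.1]
squat_jar scene 0.86 [228.6 160.1] [ 489.2 -116.8]
   box [219.7 142.  239.2 163.2]
   box [198.1  32.2 310.3 150.3]
tray scene 0.59 [227.6 159.6] [ 487.7 -123. ]
   box [205.  139.1 253.  179. ]
tray side 0.74 [256.2 261.6] [ 485.5 -124. ]
   box [221.  232.  292.9 289. ]
cork_mat wrist 0.73 [246.3 249.8] [ 467.8 -366.1]
   box [211.1 214.5 277.5 279.7]
cork_mat scene 0.87 [182.  128.2] [ 469.6 -371. ]
   box [169.3 117.7 198.8 137.4]
cork_mat side 0.91 [286.2 345.4] [ 463.5 -359.6]
   box [258.9 321.8 316.7 374.2]
balance scene 0.88 [261.3 225.3] [638.4 140.1]
   box [227.  181.1 308.  251.3]
balance side 0.95 [273.5 191.8] [634.6 125.1]
   box [222.7 165.1 307.  219.1]
weight wrist 0.69 [362.1 224.9] [ 656.2 -321.4]
   box [352.1 217.4 382.1 244.2]
weight scene 0.56 [155.6 164.2] [ 661.9 -322.1]
   box [291.5 156.7 306.8 175.8]
weight side 0.71 [355.2 305. ] [ 646.8 -325. ]
   box [349.7 287.3 366.3 310.2]
```

View pics/wrist1.png

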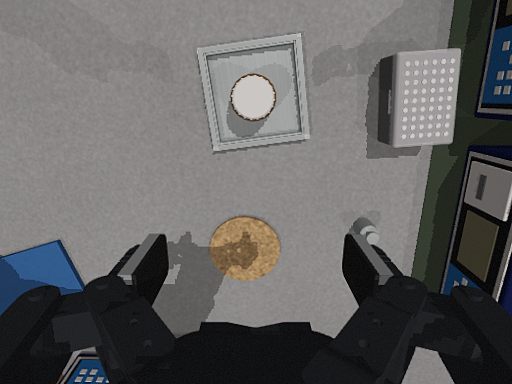

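The wrist view shows the jar cap at (252,97), the tray's outer rim corners near (198,48), (302,34), (310,137) and (214,151), and the mat at (246,248). Next I fit these in code from the same picture.

```bash
cat >> h.py <<'E'
def blob(mask,seed,rad):
    m=np.zeros(mask.shape,np.uint8);cv2.circle(m,tuple(map(int,seed)),rad,255,-1)
    m=cv2.bitwise_and(mask,m);n,l,st,ce=cv2.connectedComponentsWithStats(m)
    k=1+np.argmax(st[1:,4]);cs,_=cv2.findContours((l==k).astype(np.uint8),cv2.RETR_EXTERNAL,cv2.CHAIN_APPROX_NONE)
    return max(cs,key=cv2.contourArea)[:,0,:].astype(float)
def circ(cam,cont,z):
    info=r.camera_info(cam)
    P=np.array([atz(cam,p,z,info)[:2] for p in cv2.convexHull(cont.astype(np.float32))[:,0]])
    (c,rr)=cv2.minEnclosingCircle(P.astype(np.float32)); return np.round(c,1),round(rr,1)
def white(im,s=40,v=150):
    h=cv2.cvtColor(im,cv2.COLOR_BGR2HSV);return ((h[...,1]<s)&(h[...,2]>v)).astype(np.uint8)*255
E
python3 - <<'E'
from h import *
im=cv2.imread('pics/wrist1.png');hsv=cv2.cvtColor(im,cv2.COLOR_BGR2HSV)
print(im[97,252],im[97,215],im[248,225])
for v in(200,):
    print('cap',circ('wrist',blob(white(im,40,v),(252,97),30),72))
cork=((hsv[...,1]>90)&(hsv[...,0]<25)).astype(np.uint8)*255
print('mat',circ('wrist',blob(cork,(246,248),45),8))
c=np.array([atz('wrist',p,16)[:2] for p in((198,48),(302,33.5),(310,137),(214,152))]);print(c.round(),c.mean(0))
print('edges',np.linalg.norm(c-np.roll(c,1,0),axis=1))
E
```

```text
[196 199 202] [150 151 150] [ 69 100 127]
cap (array([ 479.7, -122.1]), 24.2)
mat (array([ 465. , -360.3]), 57.9)
[[ 406.  -60.]
 [ 544.  -42.]
 [ 561. -178.]
 [ 423. -199.]] [ 483.58323781 -119.74724971]
edges [140.72883042 138.7117559  136.79390187 140.04225768]
```

```bash
python3 -m jog '[[[0.02,-0.002,0.01,0],[0.04,0,0.02,0],[0.016,0,0.04,0],[0,0,0.04,0],[0,0,0.03,0],[0,0,0.02,0],[0,0,0,0],[0,0,0,0]]]' -1
python3 - <<'E'
from h import *
save('wrist','wrist2.png')
im=cv2.imread('pics/wrist2.png')
u=proj('wrist',[480,-121.5,72]);print(u)
for v in(170,200):print('cap',circ('wrist',blob(white(im,40,v),u,75),72))
E
```

```text
time_s: 6.12
tool_pos: [480.5, -122.1, 105.4]
tool_rot: [2.221, 2.221, 0.001]
force: [-0.6, 0.5, 0.0]
finger_gap: 85.7
finger_force: 0.0
[253.40515089 197.9812562 ]
cap (array([ 480.4, -122.2]), 26.0)
cap (array([ 480.3, -123.3]), 23.0)
```

View pics/wrist2.png

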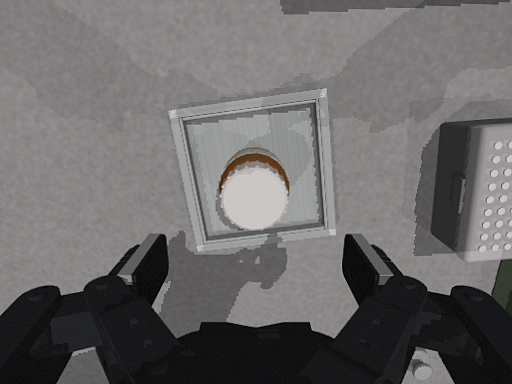

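The cap at (254,197) is centred between the fingers. I go down and close.

```bash
python3 -m jog '[[[0,0,0.02,0],[0,0,0.02,0],[0,0,0.015,0],[0,0,0.005,0],[0,0,0,0]]]' -1
python3 -m jog '[[[0,0,0,0],[0,0,0,0],[0,0,0,0],[0,0,0,0],[0,0,0,0],[0,0,0,0]]]' 1 60
```

```text
time_s: 6.8
tool_pos: [480.0, -122.0, 44.8]
tool_rot: [2.221, 2.221, 0.0]
force: [-0.4, -0.4, 0.2]
finger_gap: 85.3
finger_force: 0.0
time_s: 7.55
tool_pos: [479.8, -122.0, 44.7]
tool_rot: [2.221, 2.221, 0.0]
force: [-0.6, 0.1, 0.4]
finger_gap: 0.1
finger_force: 0.0
```

```bash
python3 - <<'E'
from h import *
print(r.state()['finger_gap'],r.state()['finger_force'],r.state()['time_s'])
a=r.camera('wrist');b=r.camera('side')
cv2.imwrite('pics/w3.png',cv2.cvtColor(np.hstack([cv2.resize(a,(400,300)),cv2.resize(b[180:330,170:370],(400,300))]),cv2.COLOR_RGB2BGR))
E
```

```text
0.12247089071132901 0.0 7.55
```

View pics/w3.png

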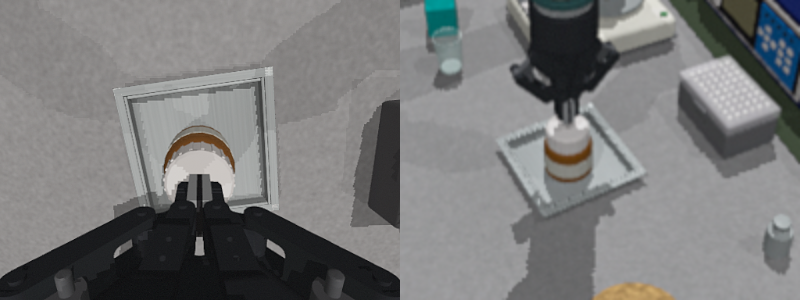

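The fingers shut without gripping: the left panel shows them at (200,185) in front of or above the cap, and the right panel shows the tips ending at the cap top (568,125). I compare with the projections of the TCP and the cap.

```bash
python3 - <<'E'
from h import *
s=r.state();p=s['tool_pos']
for c in('wrist','scene','side'):
    print(c,'tcp',proj(c,p).round(1),'captop',proj(c,[480,-122,72]).round(1),'base',proj(c,[480,-122,3]).round(1))
    r.camera(c)
    for q in r.look_for('squat_jar',c)[:1]: print(q['score'],np.round(q['bbox'],1))
    for q in r.pinpoint('squat_jar',c)[:1]: print(q['score'],np.round(q['uv'],1))
a=r.camera('scene');b=r.camera('side')
cv2.imwrite('pics/w4.png',cv2.cvtColor(np.hstack([cv2.resize(a[120:200,180:280],(400,320),interpolation=2),cv2.resize(b[200:300,200:300],(400,320),interpolation=2)]),cv2.COLOR_RGB2BGR))
E
```

```text
wrist tcp [254.2 215.7] captop [254.5 234.2] base [254.7 195.6]
0.8 [208.7 161.9 301.1 259.4]
0.72 [252.8 196.9]
scene tcp [228.4 150.5] captop [227.9 145.4] base [229.1 157.9]
0.68 [222.6 143.9 238.2 162.5]
0.76 [227.3 157.5]
side tcp [253.4 249.1] captop [253.3 241.1] base [253.8 260.8]
0.88 [241.2 237.8 269.4 269.4]
0.79 [254.6 261.6]
```

View pics/w4.png

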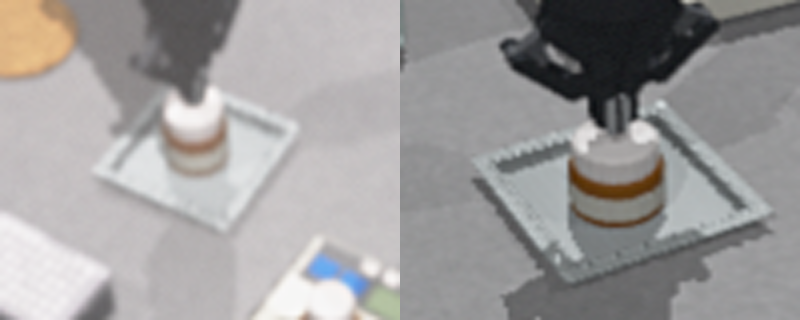

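In both outside views the shut fingertips project to about z≈75, not to the reported 45. So the finger ends sit roughly 30 mm above the reported TCP, and the sideways agreement is fine. I reopen, go about 27 mm lower and close gently.

```bash
python3 -m jog '[[[0,0,-0.01,0],[0,0,-0.01,0],[0,0,0,0],[0,0,0,0],[0,0,0,0],[0,0,0,0],[0,0,0,0]]]' -1
python3 -m jog '[[[0,0,0.02,0],[0,0,0.015,0],[0,0,0.01,0],[0,0,0.002,0],[0,0,0,0],[0,0,0,0]]]' -1
python3 -m jog '[[[0,0,0,0],[0,0,0,0],[0,0,0,0],[0,0,0,0],[0,0,0,0],[0,0,0,0]]]' 1 30
```

```text
time_s: 9.07
tool_pos: [479.7, -121.9, 64.5]
tool_rot: [-2.221, -2.221, 0.0]
force: [-0.0, -0.8, 1.0]
finger_gap: 84.8
finger_force: 0.0
time_s: 9.82
tool_pos: [480.2, -122.0, 18.1]
tool_rot: [2.221, 2.221, 0.001]
force: [1.0, -0.4, -0.0]
finger_gap: 85.3
finger_force: 0.0
time_s: 10.58
tool_pos: [479.8, -121.9, 18.2]
tool_rot: [2.221, 2.221, 0.0]
force: [-0.8, 0.1, 4.8]
finger_gap: 49.9
finger_force: 30.4
```

```bash
python3 -m jog '[[[0,0,0,0],[0,0,-0.003,0],[0,0,-0.006,0],[0,0,-0.01,0],[0,0,-0.02,0],[0,0,0,0]]]' 1 60
python3 - <<'E'
from h import *
b=r.camera('side');a=r.camera('wrist')
cv2.imwrite('pics/w5.png',cv2.cvtColor(np.hstack([cv2.resize(a,(400,300)),cv2.resize(b[190:290,200:300],(400,300),interpolation=2)]),cv2.COLOR_RGB2BGR))
E
```

```text
time_s: 11.32
tool_pos: [481.1, -122.2, 58.1]
tool_rot: [2.22, 2.219, 0.003]
force: [-0.4, -0.9, -2.3]
finger_gap: 48.4
finger_force: 62.3
```

View pics/w5.png

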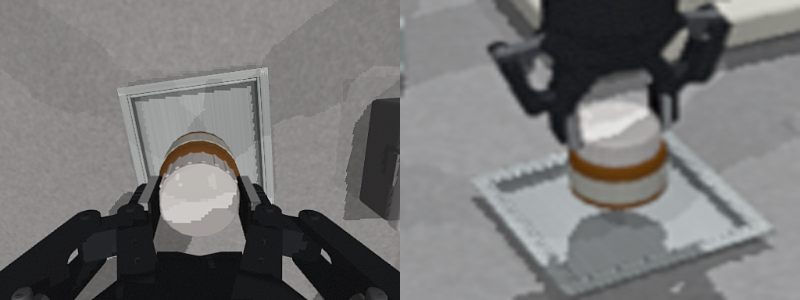

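The jar is lifted upright with its cap well between the pads (left panel, cap at (200,205)). Now I refine the mat centre by fitting its outline in the other cameras.

```bash
python3 - <<'E'
from h import *
for c in('scene','side'):
    im=cv2.cvtColor(r.camera(c),cv2.COLOR_RGB2BGR);h=cv2.cvtColor(im,cv2.COLOR_BGR2HSV)
    m=((h[...,1]>80)&(h[...,0]>5)&(h[...,0]<25)).astype(np.uint8)*255
    u=proj(c,[466,-364,8]);b=blob(m,u,40);print(c,u.round(),b.min(0),b.max(0),circ(c,b,8))
E
```

```text
scene [184. 127.] [171. 118.] [198. 138.] (array([ 467.4, -357.4]), 56.5)
side [288. 345.] [259. 322.] [315. 374.] (array([ 463. , -366.1]), 58.3)
```

```bash
python3 -m jog '[[[0,0,-0.02,0],[-0.02,-0.002,-0.02,0],[-0.04,-0.003,0,0],[-0.045,-0.003,0,0],[-0.045,-0.003,0,0],[-0.045,-0.003,0,0],[-0.03,-0.002,0,0],[-0.014,0,0,0]]]'
python3 -m jog '[[[0,0,0.02,0],[0,0,0.02,0],[0,0,0.01,0],[0,0,0,0],[0,0,0,0]]]'
```

```text
time_s: 12.52
tool_pos: [462.5, -362.7, 95.7]
tool_rot: [-2.224, -2.218, 0.001]
force: [-0.4, 0.5, -1.7]
finger_gap: 48.8
finger_force: 62.6
time_s: 13.15
tool_pos: [464.4, -361.0, 47.3]
tool_rot: [2.22, 2.221, 0.0]
force: [-0.3, -0.6, -1.5]
finger_gap: 48.5
finger_force: 62.6
```

```bash
python3 -m jog '[[[0,0,0.01,0],[0,0,0.008,0],[0,0,0.003,0],[0,0,0,0],[0,0,0,0]]]'
python3 -m jog '[[[0,0,0.0015,0],[0,0,0.001,0],[0,0,0,0],[0,0,0,0]]]'
```

```text
time_s: 13.78
tool_pos: [463.9, -361.1, 25.8]
tool_rot: [2.221, 2.221, 0.0]
force: [0.1, 0.1, -2.5]
finger_gap: 48.7
finger_force: 62.6
time_s: 14.28
tool_pos: [463.9, -361.1, 23.6]
tool_rot: [2.221, 2.221, 0.0]
force: [-1.3, -1.0, 3.4]
finger_gap: 48.3
finger_force: 63.1
```

```bash
python3 -m jog '[[[0,0,0,0],[0,0,0,0],[0,0,0,0],[0,0,0,0],[0,0,0,0]]]' -1
python3 -m jog '[[[0,0,-0.01,0],[0,0,-0.03,0],[0,0,-0.05,0],[0,0,-0.06,0],[0,0,-0.06,0],[0.03,0,-0.04,0],[0.05,0,0,0],[0.055,0,0,0]]]'
python3 -m jog '[[[0.055,0,0,0],[0.06,0,0,0],[0.06,0,0,0],[0.06,0,0,0],[0.06,0,0,0],[0.06,0,0,0],[0.05,0,0,0],[0.04,0,0,0]]]'
python3 -m jog '[[[0.03,0,0,0],[0.01,0,0,0],[0,0,0,0],[0,0,0,0]]]'
python3 - <<'E'
from h import *
save('wrist','w6.png');save('side','s6.png',(150,100,350,380),2)
for c,n,z in(('wrist','square_bottle',50),('wrist','stirrer',0),('side','squat_jar',8),('wrist','balance',0)):
    for q in r.pinpoint(n,c)[:4]: print(c,n,round(q['score'],2),np.round(q['uv']),atz(c,q['uv'],z).round(1))
E
```

```text
time_s: 14.9
tool_pos: [463.8, -361.0, 23.2]
tool_rot: [-2.221, -2.221, -0.0]
force: [-0.4, -0.2, 0.7]
finger_gap: 85.1
finger_force: 0.0
time_s: 15.9
tool_pos: [463.9, -225.1, 274.7]
tool_rot: [2.221, 2.218, 0.002]
force: [1.5, -0.6, -0.4]
finger_gap: 85.4
finger_force: 0.0
time_s: 16.9
tool_pos: [463.3, 221.4, 274.0]
tool_rot: [2.219, 2.223, 0.002]
force: [0.0, 0.1, -0.7]
finger_gap: 85.5
finger_force: 0.0
time_s: 17.4
tool_pos: [464.1, 257.1, 273.3]
tool_rot: [2.223, 2.218, -0.001]
force: [0.6, -1.0, -0.0]
finger_gap: 85.3
finger_force: 0.0
wrist square_bottle 0.79 [246.  66.] [453.2 370.6  50. ]
wrist square_bottle 0.65 [344.  80.] [578.6 353.7  50. ]
wrist square_bottle 0.63 [212. 177.] [405.2 225.7  50. ]
wrist stirrer 0.85 [249.  69.] [455.8 371.6   0. ]
side squat_jar 0.75 [288. 347.] [ 462.8 -368.1    8. ]
wrist balance 0.81 [362. 219.] [641.3 141.    0. ]
wrist balance 0.71 [210. 231.] [389.8 119.9   0. ]
```

View pics/w6.png

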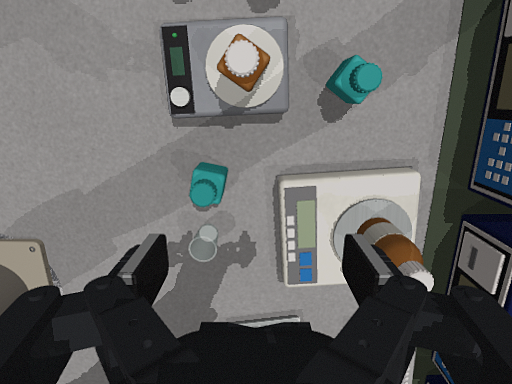

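The wrist view shows the amber square bottle's cap at (241,57) on the plate at (245,66). Turquoise look-alikes are at (355,80) and (208,185), the beaker is at (204,243), and the tall bottle is on the balance. I fit the plate and cap, then approach.

```bash
python3 - <<'E'
from h import *
im=cv2.imread('pics/w6.png');h=cv2.cvtColor(im,cv2.COLOR_BGR2HSV)
print(im[57,241],im[90,225],im[100,260],im[30,200],im[35,241])
for v in(175,190,205): 
    b=blob(white(im,45,v),(245,66),45);print('plate',v,b.min(0),b.max(0),circ('wrist',b,50))
c=np.array([[a,45] for a in(224,259)]+[[241,39],[241,75]],float)
print('cap',atz('wrist',(241.5,57),142).round(1))
i=cv2.imread('pics/s6.png')
E
```

```text
[201 203 206] [143 148 151] [177 184 186] [135 130 128] [ 27  76 125]
plate 175 [206.  24.] [282. 106.] (array([450.5, 370.7]), 49.4)
plate 190 [206.  25.] [282. 101.] (array([450.7, 371. ]), 49.0)
plate 205 [228.  41.] [255.  72.] (array([448.8, 382.5]), 18.8)
cap [451.4 370.4 142. ]
```

```bash
python3 -m jog '[[[0.02,-0.003,0.01,0],[0.04,-0.005,0.02,0],[0.035,-0.004,0.04,0],[0.018,-0.001,0.03,0],[0,0,0.02,0],[0,0,0.003,0],[0,0,0,0],[0,0,0,0]]]'
python3 - <<'E'
from h import *
save('wrist','w7.png')
im=cv2.imread('pics/w7.png')
u=proj('wrist',[451,370,142]);p=proj('wrist',[451,370,50]);print(u,p)
for v in(180,195):print('plate',circ('wrist',blob(white(im,45,v),p,120),50))
h=cv2.cvtColor(im,cv2.COLOR_BGR2HSV)
for v in (195,205):
    b=blob(white(im,30,v),u,40);print('cap',b.min(0),b.max(0),circ('wrist',b,142))
E
```

```text
time_s: 18.7
tool_pos: [451.6, 372.3, 151.4]
tool_rot: [2.222, 2.22, 0.003]
force: [0.1, -0.3, 0.2]
finger_gap: 85.5
finger_force: 0.0
[253.46067909 213.56292946] [253.78045753 178.74074142]
plate (array([451.7, 364.2]), 54.2)
plate (array([446.7, 374.4]), 48.5)
cap [231. 193.] [279. 234.] (array([452., 371.]), 16.4)
cap [234. 194.] [274. 233.] (array([451.7, 369.6]), 14.6)
```

View pics/w7.png

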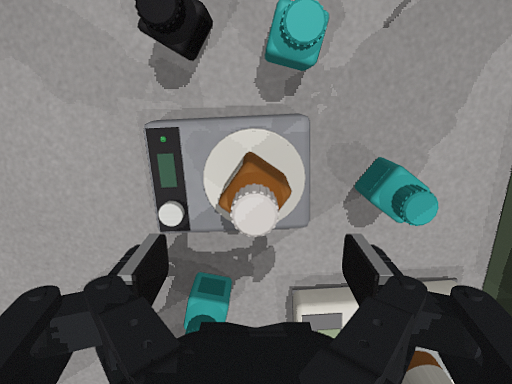

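The cap at (254,213) is centred between the fingers, and it is the amber bottle on the plate. I descend to TCP z≈90 and grip.

```bash
python3 -m jog '[[[-0.002,0,0.02,0],[0,0,0.02,0],[0,0,0.015,0],[0,0,0.006,0],[0,0,0,0],[0,0,0,0]]]' -1
python3 -m jog '[[[0,0,0,0],[0,0,0,0],[0,0,0,0],[0,0,0,0],[0,0,0,0],[0,0,0,0]]]' 1 30
```

```text
time_s: 19.5
tool_pos: [451.2, 370.5, 89.9]
tool_rot: [2.221, 2.221, 0.002]
force: [0.2, -0.9, -0.3]
finger_gap: 85.3
finger_force: 0.0
time_s: 20.25
tool_pos: [451.0, 370.2, 89.5]
tool_rot: [2.221, 2.221, 0.001]
force: [1.4, -0.4, 4.2]
finger_gap: 30.4
finger_force: 30.0
```

```bash
python3 -m jog '[[[0,0,-0.004,0],[0,0,-0.01,0],[0,0,-0.03,0],[0,0,-0.04,0],[0,0,-0.03,0],[0,0,0,0],[0,0,0,0]]]' 1 60
python3 - <<'E'
from h import *
i=r.camera_info('wrist');R=np.array(i['R']);s=r.state();off=-R.T@np.array(i['t']).ravel()-s['tool_pos']
Rn=np.array([[1,0,0],[0,-.96,.279],[0,-.279,-.96]])
for T,C in(([480.5,-122.1,105.4],((169,111),(327,89.5),(335,236),(200,250))),([482.2,-197.5,264.9],((198,48),(302,33.5),(310,137),(214,152)))):
    j=dict(i,R=Rn,t=-Rn@(np.array(T)+off))
    c=np.array([atz('wrist',p,16,j)[:2] for p in C]);print(c.round(),c.mean(0).round(1))
for c in('scene','side'):
    im=r.camera(c)
    q=r.look_for('tray',c)[0]['bbox'];print(c,np.round(q),[proj(c,[x,-120,0]).round(1).tolist() for x in(480,484)],np.round(r.pinpoint('tray',c)[0]['uv'],1))
save('side','s8.png',(215,225,300,295),6)
E
```

```text
time_s: 21.12
tool_pos: [450.1, 369.3, 202.4]
tool_rot: [-2.221, -2.221, 0.003]
force: [-0.1, -0.1, -2.1]
finger_gap: 29.9
finger_force: 59.7
[[ 406.  -59.]
 [ 543.  -41.]
 [ 561. -180.]
 [ 426. -195.]] [ 483.9 -119. ]
[[ 407.  -59.]
 [ 545.  -42.]
 [ 562. -177.]
 [ 423. -199.]] [ 484.3 -119.2]
scene [207. 137. 256. 176.] [[229.5, 158.7], [228.9, 159.3]] [228.8 160.5]
side [221. 231. 294. 287.] [[253.6, 261.1], [255.1, 260.6]] [255.7 260.1]
```

View pics/s8.png

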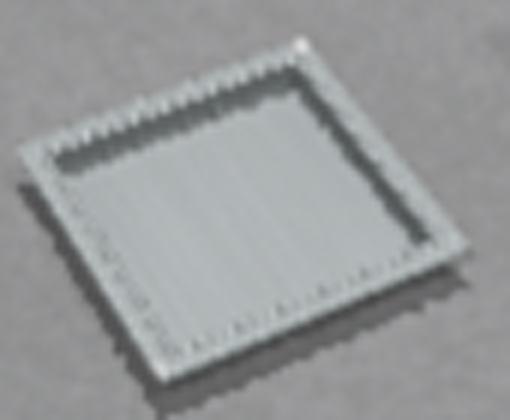

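The side crop shows the empty tray with corners at about (20,150), (300,42), (470,242) and (165,382). I carry the square bottle over at bottom height ≈160.

```bash
python3 -m jog '[[[-0.02,0.002,0,0],[-0.04,0.004,0,0],[-0.055,0.004,0,0],[-0.055,0.004,0,0],[-0.055,0.004,0,0],[-0.055,0.004,0,0],[-0.055,0.004,0,0],[-0.055,0.004,0,0]]]'
python3 -m jog '[[[-0.05,0.002,0,0],[-0.03,0.002,0,0],[-0.0185,0,0,0],[0,0,0,0],[0,0,0,0]]]'
python3 - <<'E'
from h import *
C=((20,150),(300,42),(470,242),(165,382))
c=np.array([atz('side',(x/6+215,y/6+225),16)[:2] for x,y in C]);print(c.round(),c.mean(0).round(1))
E
```

```text
time_s: 22.48
tool_pos: [480.0, -23.2, 203.5]
tool_rot: [2.222, 2.22, -0.001]
force: [0.6, 0.0, -2.0]
finger_gap: 29.5
finger_force: 59.7
time_s: 23.1
tool_pos: [484.3, -117.8, 203.3]
tool_rot: [-2.221, -2.221, -0.0]
force: [-0.0, 0.6, -1.6]
finger_gap: 29.5
finger_force: 59.7
[[ 405.  -67.]
 [ 539.  -48.]
 [ 560. -181.]
 [ 423. -204.]] [ 481.7 -124.9]
```

```bash
python3 -m jog '[[[-0.0025,0,0.02,0],[0,0,0.04,0],[0,0,0.04,0],[0,0,0.03,0],[0,0,0.015,0],[0,0,0.008,0],[0,0,0,0],[0,0,0,0]]]'
python3 -m jog '[[[0,0,0.003,0],[0,0,0.002,0],[0,0,0.001,0],[0,0,0,0],[0,0,0,0]]]'
```

```text
time_s: 24.1
tool_pos: [485.6, -121.1, 51.1]
tool_rot: [2.22, 2.22, 0.002]
force: [-0.3, 0.4, -1.3]
finger_gap: 29.5
finger_force: 59.7
time_s: 24.72
tool_pos: [484.8, -121.0, 44.2]
tool_rot: [2.222, 2.221, 0.0]
force: [-0.2, -0.1, -1.7]
finger_gap: 29.4
finger_force: 59.7
```

```bash
python3 -m jog '[[[0,0,0.001,0],[0,0,0.001,0],[0,0,0,0],[0,0,0,0]]]'
```

```text
time_s: 25.22
tool_pos: [485.1, -121.0, 42.6]
tool_rot: [2.221, 2.221, 0.001]
force: [-0.6, 0.7, 5.5]
finger_gap: 29.8
finger_force: 60.5
```

```bash
python3 -m jog '[[[0,0,0,0],[0,0,0,0],[0,0,0,0],[0,0,0,0],[0,0,0,0]]]' -1
python3 -m jog '[[[0,0,-0.01,0],[0,0,-0.03,0],[0,0,-0.05,0],[0,0,-0.06,0],[0,0,-0.06,0],[0.03,0.02,-0.04,0],[0.04,0.035,0,0],[0.04,0.035,0,0]]]'
python3 -m jog '[[[0.03,0.035,0,0],[0.02,0.02,0,0],[0.01,0.005,0,0],[0,0,0,0],[0,0,0,0]]]'
python3 - <<'E'
from h import *
save('wrist','w9.png');a=r.camera('scene')
for c,n,z in(('wrist','tall_bottle',58),('wrist','balance',0),('scene','square_bottle',3),('scene','squat_jar',8)):
    for q in r.pinpoint(n,c)[:2]: print(c,n,round(q['score'],2),np.round(q['uv']),atz(c,q['uv'],z).round(1))
im=cv2.imread('pics/w9.png')
u=proj('wrist',[636,141,183]);p=proj('wrist',[636,141,58]);print(u,p)
for v in(190,205):
    b=blob(white(im,30,v),u,45);print('cap',b.min(0),b.max(0),circ('wrist',b,183))
E
```

```text
time_s: 25.85
tool_pos: [484.8, -120.9, 42.2]
tool_rot: [-2.221, -2.221, -0.0]
force: [-0.4, -0.0, 0.5]
finger_gap: 85.4
finger_force: 0.0
time_s: 26.85
tool_pos: [575.8, -10.2, 294.1]
tool_rot: [2.221, 2.219, 0.003]
force: [0.0, -0.5, 0.4]
finger_gap: 85.4
finger_force: 0.0
time_s: 27.48
tool_pos: [634.0, 47.4, 292.6]
tool_rot: [2.223, 2.219, -0.002]
force: [-0.3, 0.8, -0.0]
finger_gap: 85.4
finger_force: 0.0
wrist tall_bottle 0.7 [256.  83.] [637.  140.2  58. ]
scene square_bottle 0.93 [404. 227.] [366.  524.6   3. ]
scene square_bottle 0.84 [317. 186.] [396.4 208.9   3. ]
scene squat_jar 0.57 [183. 129.] [ 475.3 -356.2    8. ]
[255.87005988  76.35075815] [255.58964527  83.29596978]
cap [210.  31.] [300. 119.] (array([635.2, 140.6]), 41.3)
cap [242.  57.] [277.  91.] (array([639.1, 141.9]), 16.6)
```

View pics/w9.png

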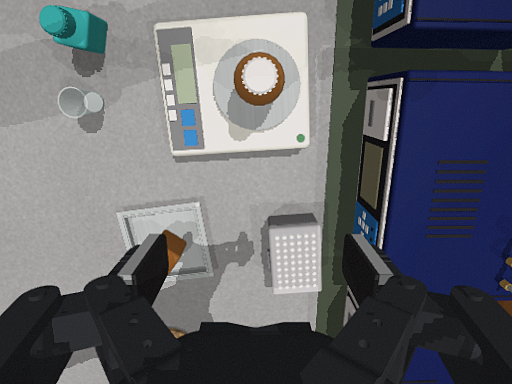

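The wrist view shows the tall bottle's cap at (260,74) on the pan at (256,85). The square bottle stands in the tray behind the left finger. I approach the cap.

```bash
python3 -m jog '[[[0.02,0.001,0.01,0],[0.035,0.002,0.02,0],[0.03,0.002,0.035,0],[0.01,0,0.035,0],[0,0,0.02,0],[0,0,0.012,0],[0,0,0,0],[0,0,0,0]]]' -1
python3 - <<'E'
from h import *
save('wrist','w10.png')
im=cv2.imread('pics/w10.png');print(r.state()['tool_pos'].round(1) if hasattr(r.state()['tool_pos'],'round') else r.state()['tool_pos'])
u=proj('wrist',[639,142,183]);print(u)
for v in(195,205,212):
    b=blob(white(im,30,v),u,45);print('cap',b.min(0),b.max(0),circ('wrist',b,183))
h=cv2.cvtColor(im,cv2.COLOR_BGR2HSV);m=((h[...,1]>100)&(h[...,0]<22)).astype(np.uint8)*255
b=blob(m,proj('wrist',[639,142,145]),70);print('amber cols',b.min(0),b.max(0))
E
```

```text
time_s: 28.78
tool_pos: [640.5, 144.4, 161.1]
tool_rot: [2.221, 2.221, 0.002]
force: [-0.3, 0.7, 0.9]
finger_gap: 85.3
finger_force: 0.0
[640.6 144.3 161.3]
[251.47532331 233.43969357]
cap [224. 211.] [296. 258.] (array([644. , 140.9]), 21.5)
cap [227. 211.] [296. 257.] (array([645.2, 140.9]), 20.4)
cap [228. 211.] [274. 257.] (array([639.1, 141.4]), 14.9)
amber cols [216. 165.] [288. 228.]
```

```bash
python3 -m jog '[[[-0.0025,-0.0012,0.01,0],[0,0,0.01,0],[0,0,0.008,0],[0,0,0.003,0],[0,0,0,0],[0,0,0,0]]]' -1
python3 -m jog '[[[0,0,0,0],[0,0,0,0],[0,0,0,0],[0,0,0,0],[0,0,0,0],[0,0,0,0]]]' 1 30
```

```text
time_s: 29.58
tool_pos: [638.9, 141.7, 129.5]
tool_rot: [2.221, 2.221, 0.001]
force: [1.1, 0.0, -0.1]
finger_gap: 85.5
finger_force: 0.0
time_s: 30.32
tool_pos: [638.7, 141.6, 129.5]
tool_rot: [2.221, 2.221, 0.0]
force: [-1.7, -0.9, 4.6]
finger_gap: 30.8
finger_force: 30.2
```

```bash
python3 -m jog '[[[0,0,0,0],[0,0,-0.004,0],[0,0,-0.01,0],[0,0,-0.025,0],[0,0,-0.03,0],[0,0,-0.015,0],[0,0,0,0],[0,0,0,0]]]' 1 60
python3 -m jog '[[[0.02,-0.016,0,0],[0.035,-0.028,0,0],[0.04,-0.033,0,0],[0.04,-0.033,0,0],[0.04,-0.033,0,0],[0.03,-0.025,0,0],[0.018,-0.014,0,0],[0.006,-0.005,0,0]]]'
python3 -m jog '[[[0,0,0,0],[0,0,0,0],[0,0,0,0]]]'
```

```text
time_s: 31.32
tool_pos: [637.7, 141.2, 212.0]
tool_rot: [-2.221, -2.221, 0.003]
force: [-0.5, -0.2, -3.0]
finger_gap: 29.5
finger_force: 59.6
time_s: 32.33
tool_pos: [449.8, 371.6, 212.2]
tool_rot: [-2.218, -2.224, 0.003]
force: [-0.2, -0.2, -2.0]
finger_gap: 29.6
finger_force: 59.7
time_s: 32.7
tool_pos: [452.5, 369.4, 213.1]
tool_rot: [2.223, 2.219, -0.0]
force: [-0.1, -0.1, -2.2]
finger_gap: 29.5
finger_force: 59.7
```

```bash
python3 -m jog '[[[0.0015,-0.001,0.02,0],[0,0,0.03,0],[0,0,0.02,0],[0,0,0.012,0],[0,0,0.004,0],[0,0,0,0],[0,0,0,0]]]'
python3 -m jog '[[[0,0,0.002,0],[0,0,0.001,0],[0,0,0,0],[0,0,0,0]]]'
```

```text
time_s: 33.58
tool_pos: [451.1, 372.5, 128.0]
tool_rot: [2.222, 2.221, 0.003]
force: [-0.2, 0.2, -1.5]
finger_gap: 29.6
finger_force: 59.7
time_s: 34.08
tool_pos: [450.6, 372.1, 124.3]
tool_rot: [-2.221, -2.221, -0.0]
force: [0.2, -0.7, -1.7]
finger_gap: 29.4
finger_force: 59.7
```

```bash
python3 -m jog '[[[0,0,0.001,0],[0,0,0.001,0],[0,0,0,0],[0,0,0,0]]]'
python3 -m jog '[[[0,0,0.001,0],[0,0,0,0],[0,0,0,0]]]'
```

```text
time_s: 34.58
tool_pos: [450.6, 372.0, 122.2]
tool_rot: [-2.221, -2.221, 0.0]
force: [0.2, 0.5, -2.6]
finger_gap: 29.7
finger_force: 59.7
time_s: 34.95
tool_pos: [450.7, 372.3, 121.7]
tool_rot: [-2.221, -2.222, -0.001]
force: [-1.2, -0.2, 2.9]
finger_gap: 29.5
finger_force: 60.2
```

```bash
python3 -m jog '[[[0,0,0,0],[0,0,0,0],[0,0,0,0],[0,0,0,0],[0,0,0,0]]]' -1
python3 -m jog '[[[0,0,-0.01,0],[0,0,-0.03,0],[0,0,-0.05,0],[0,0,-0.05,0],[-0.02,0,-0.02,0],[-0.05,0.001,0,0],[-0.06,0.002,0,0],[-0.06,0.002,0,0]]]'
python3 -m jog '[[[-0.06,0.002,0,0],[-0.06,0.002,0,0],[-0.06,0.002,0,0],[-0.06,0.002,0,0],[-0.06,0,0,0],[-0.06,0,0,0],[-0.05,0,0.01,0],[-0.03,0,0.01,0]]]'
python3 -m jog '[[[-0.02,0,0.01,0],[-0.01,0,0.01,0],[0,0,0,0],[0,0,0,0]]]'
python3 - <<'E'
from h import *
save('wrist','w11.png')
im=cv2.imread('pics/w11.png')
u=proj('wrist',[464,-361,77]);print(u)
for v in(170,185,200):
    b=blob(white(im,30,v),u,40);print('cap',b.min(0),b.max(0),circ('wrist',b,77))
h=cv2.cvtColor(im,cv2.COLOR_BGR2HSV);m=((h[...,1]>90)&(h[...,0]<25)).astype(np.uint8)*255
b=blob(m,proj('wrist',[465,-361,8]),70);print('mat',b.min(0),b.max(0),circ('wrist',b,8))
E
```

```text
time_s: 35.58
tool_pos: [450.6, 372.1, 121.2]
tool_rot: [-2.221, -2.221, -0.0]
force: [-0.7, -0.1, -0.5]
finger_gap: 85.8
finger_force: 0.0
time_s: 36.58
tool_pos: [454.9, 179.0, 281.0]
tool_rot: [2.222, 2.221, -0.002]
force: [0.3, -0.1, 0.0]
finger_gap: 85.1
finger_force: 0.0
time_s: 37.58
tool_pos: [461.5, -261.5, 260.7]
tool_rot: [-2.226, -2.216, 0.002]
force: [-0.2, 0.1, 0.4]
finger_gap: 85.6
finger_force: 0.0
time_s: 38.08
tool_pos: [464.1, -286.5, 241.4]
tool_rot: [-2.219, -2.223, -0.001]
force: [-0.6, 0.2, 0.4]
finger_gap: 85.5
finger_force: 0.0
[254.22002498 221.45208201]
cap [234. 203.] [274. 239.] (array([ 464.2, -361.1]), 25.5)
cap [236. 204.] [274. 239.] (array([ 464.3, -361.1]), 25.0)
cap [237. 204.] [272. 238.] (array([ 464.4, -361.4]), 23.8)
mat [217. 165.] [294. 235.] (array([ 465.2, -360.6]), 57.7)
```

```bash
python3 -m jog '[[[-0.02,0,0.01,0],[-0.035,0,0.02,0],[-0.0195,0,0.03,0],[0,0,0.04,0],[0,0,0.04,0],[0,0,0.02,0],[0,0,0,0],[0,0,0,0]]]' -1
python3 -m jog '[[[0,0,0.02,0],[0,0,0.02,0],[0,0,0.012,0],[0,0,0.004,0],[0,0,0,0],[0,0,0,0]]]' -1
```

```text
time_s: 39.12
tool_pos: [464.0, -363.5, 81.8]
tool_rot: [2.221, 2.22, -0.0]
force: [-0.6, 0.5, 0.4]
finger_gap: 85.3
finger_force: 0.0
time_s: 39.88
tool_pos: [464.1, -362.8, 25.9]
tool_rot: [2.221, 2.22, 0.0]
force: [0.3, -0.3, -0.7]
finger_gap: 85.3
finger_force: 0.0
```

```bash
python3 -m jog '[[[0.0015,0,0.0025,0],[0,0,0,0],[0,0,0,0]]]' -1
python3 -m jog '[[[0,0,0,0],[0,0,0,0],[0,0,0,0],[0,0,0,0],[0,0,0,0],[0,0,0,0]]]' 1 30
python3 -m jog '[[[0,0,0,0],[0,0,-0.004,0],[0,0,-0.01,0],[0,0,-0.03,0],[0,0,-0.05,0],[0,0,-0.05,0],[0,0,-0.03,0],[0,0,0,0]]]' 1 60
python3 - <<'E'
from h import *
im=cv2.imread('pics/w9.png')
i=r.camera_info('wrist');R=np.array(i['R']);off=-R.T@np.array(i['t']).ravel()-r.state()['tool_pos']
print(im[120,256],im[85,222],im[45,256],im[140,250],im[85,305],im[60,205])
E
```

```text
time_s: 40.25
tool_pos: [463.6, -361.0, 22.8]
tool_rot: [2.221, 2.221, 0.0]
force: [0.7, 0.8, -0.7]
finger_gap: 85.1
finger_force: 0.0
time_s: 41.0
tool_pos: [463.8, -361.0, 23.0]
tool_rot: [2.221, 2.221, 0.0]
force: [-0.8, 0.5, 5.4]
finger_gap: 49.7
finger_force: 31.3
time_s: 42.0
tool_pos: [464.9, -362.1, 199.4]
tool_rot: [2.218, 2.217, 0.001]
force: [-1.5, -0.7, -2.3]
finger_gap: 48.0
finger_force: 62.6
[138 138 136] [181 182 180] [189 190 188] [224 227 231] [220 228 232] [200 208 211]
```

```bash
python3 -m jog '[[[0.02,0.008,0,0],[0.04,0.017,0,0],[0.05,0.021,0,0],[0.05,0.021,0,0],[0.05,0.021,0,0],[0.05,0.021,0,0],[0.05,0.021,0,0],[0.04,0.017,0,0]]]'
python3 -m jog '[[[0.03,0.013,0,0],[0.02,0.008,0,0],[0.007,0.004,0,0],[0,0,0,0],[0,0,0,0]]]'
python3 - <<'E'
from h import *
save('wrist','w12.png');print(proj('wrist',[638,140,58]))
im=cv2.imread('pics/w12.png');info=r.camera_info('wrist')
h=cv2.cvtColor(im,cv2.COLOR_BGR2HSV)
# rim edge points along rays from the pan centre
c=np.array([638,140.]);g=cv2.cvtColor(im,cv2.COLOR_BGR2GRAY).astype(float)
P=[]
for a in np.arange(0,360,6):
    d=np.array([np.cos(np.radians(a)),np.sin(np.radians(a))])
    rr=np.arange(48,70,.5);v=[]
    for q in rr:
        u=proj('wrist',[*(c+q*d),58]);v.append(cv2.getRectSubPix(g.astype(np.float32),(3,3),tuple(map(float,u))).mean() if 2<u[0]<509 and 2<u[1]<381 else np.nan)
    dv=np.array(v)[4:]-np.array(v)[:-4]
    if np.isnan(dv).any():continue
    k=np.argmax(dv)
    if dv[k]>18:P.append(c+d*rr[k+2])
P=np.array(P);print(len(P))
from scipy.optimize import least_squares
s=least_squares(lambda p:np.hypot(*(P-p[:2]).T)-p[2],[638,140,58],loss='soft_l1');print(s.x.round(1),np.abs(s.fun).mean())
E
```

```text
time_s: 43.0
tool_pos: [609.4, -5.8, 194.4]
tool_rot: [-2.214, -2.222, 0.003]
force: [0.5, -0.3, -1.9]
finger_gap: 48.7
finger_force: 62.6
time_s: 43.62
tool_pos: [635.1, 43.9, 196.6]
tool_rot: [2.224, 2.218, -0.002]
force: [-0.9, -0.8, -2.4]
finger_gap: 48.3
finger_force: 62.6
[257.0669236   74.80105878]
53
[635.9 135.4  58.7] 0.653494350358366
```

View pics/w12.png

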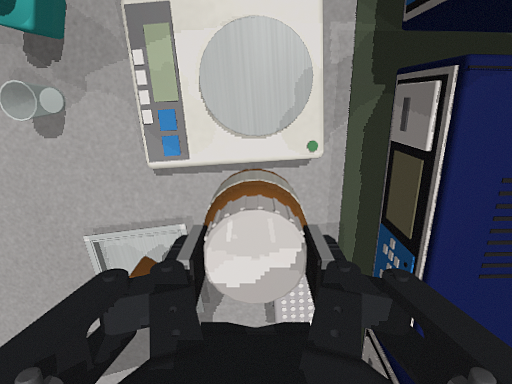

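The empty pan is at about (256,76) and the jar hangs upright in the grip; the way is clear. I take the pan centre as about (637,138.5) and place the jar.

```bash
python3 -m jog '[[[0.02,0.001,0,0],[0.04,0.001,0,0],[0.025,0,0.01,0],[0.0095,0,0.03,0],[0,0,0.03,0],[0,0,0.02,0],[0,0,0,0],[0,0,0,0]]]'
```

```text
time_s: 44.68
tool_pos: [638.3, 141.5, 107.7]
tool_rot: [2.221, 2.222, 0.003]
force: [0.5, 1.0, -1.3]
finger_gap: 48.4
finger_force: 62.5
```

```bash
python3 -m jog '[[[-0.002,-0.001,0.015,0],[0,0,0.01,0],[0,0,0.005,0],[0,0,0,0],[0,0,0,0]]]'
python3 -m jog '[[[0,0,0.001,0],[0,0,0.001,0],[0,0,0,0],[0,0,0,0]]]'
```

```text
time_s: 45.3
tool_pos: [636.9, 138.6, 77.0]
tool_rot: [2.221, 2.221, 0.001]
force: [0.4, 0.3, -1.0]
finger_gap: 48.6
finger_force: 62.6
time_s: 45.8
tool_pos: [636.6, 138.5, 74.8]
tool_rot: [2.221, 2.221, 0.0]
force: [1.1, -0.6, -1.6]
finger_gap: 48.4
finger_force: 62.6
```

```bash
python3 -m jog '[[[0,0,0.001,0],[0,0,0.001,0],[0,0,0,0],[0,0,0,0]]]'
```

```text
time_s: 46.3
tool_pos: [636.7, 138.6, 73.3]
tool_rot: [2.221, 2.221, 0.0]
force: [-0.8, -0.4, 5.5]
finger_gap: 48.7
finger_force: 63.3
```

```bash
python3 -m jog '[[[0,0,0,0],[0,0,0,0],[0,0,0,0],[0,0,0,0],[0,0,0,0]]]' -1
python3 -m jog '[[[0,0,-0.01,0],[0,0,-0.03,0],[0,0,-0.05,0],[0,0,-0.06,0],[0,0,-0.06,0],[-0.04,-0.03,-0.02,0],[-0.05,-0.04,0,0],[-0.04,-0.03,0,0]]]'
python3 -m jog '[[[-0.04,-0.03,0,0],[-0.02,-0.01,0,0],[0,0,0,0],[0,0,0,0]]]'
python3 - <<'E'
from h import *
G=dict(tall_bottle=([451,371],50,125),square_bottle=([484,-120.5],3,92),squat_jar=([637,138.5],58,69))
for c in('scene','side','wrist'):
    r.camera(c)
    for n,(xy,z,hh) in G.items():
        print(c,n,'expect base',proj(c,[*xy,z]).round(),'top',proj(c,[*xy,z+hh]).round())
        for q in r.pinpoint(n,c)[:4]: print('   pin',round(q['score'],2),np.round(q['uv']))
        for q in r.look_for(n,c)[:4]: print('   box',round(q['score'],2),np.round(q['bbox']))
    for n in('beaker','tip_box','weight'):
        for q in r.pinpoint(n,c)[:1]: print(c,n,round(q['score'],2),atz(c,q['uv'],0).round()[:2])
E
```

```text
time_s: 46.92
tool_pos: [636.6, 138.5, 72.6]
tool_rot: [-2.221, -2.221, 0.0]
force: [-1.0, -0.0, -0.7]
finger_gap: 85.6
finger_force: 0.0
time_s: 47.92
tool_pos: [536.1, 7.7, 304.0]
tool_rot: [2.221, 2.219, 0.001]
force: [0.9, 0.0, 1.6]
finger_gap: 85.6
finger_force: 0.0
time_s: 48.42
tool_pos: [498.3, -49.0, 303.2]
tool_rot: [2.22, 2.223, 0.002]
force: [0.0, 0.2, -0.5]
finger_gap: 85.2
finger_force: 0.0
scene tall_bottle expect base [354. 214.] top [364. 191.]
   pin 0.59 [353. 215.]
   box 0.68 [346. 189. 369. 220.]
scene square_bottle expect base [229. 159.] top [227. 142.]
   pin 0.91 [400. 223.]
   pin 0.74 [386. 250.]
   pin 0.63 [229. 160.]
   pin 0.62 [316. 186.]
   box 0.71 [319. 234. 335. 255.]
   box 0.69 [218. 140. 237. 162.]
   box 0.66 [374. 232. 397. 263.]
   box 0.65 [391. 211. 414. 234.]
scene squat_jar expect base [261. 216.] top [262. 204.]
   pin 0.47 [186. 130.]
   box 0.78 [251. 198. 272. 224.]
scene beaker 0.7 [ 699. -124.]
scene tip_box 0.98 [ 710. -123.]
scene weight 0.48 [ 652. -318.]
side tall_bottle expect base [195. 151.] top [191. 117.]
   pin 0.64 [192.
[... 258 characters left out ...]
152.]
   box 0.71 [228. 133. 247. 162.]
   box 0.63 [246. 234. 268. 270.]
side squat_jar expect base [273. 174.] top [273. 154.]
   pin 0.91 [271. 176.]
   box 0.84 [263. 153. 283. 179.]
side beaker 0.65 [387. 131.]
side tip_box 0.8 [ 697. -122.]
side weight 0.65 [ 658. -321.]
wrist tall_bottle expect base [ 214. -215.] top [ 194. -361.]
wrist square_bottle expect base [247. 187.] top [245. 206.]
   pin 0.83 [251. 190.]
   box 0.83 [226. 174. 268. 217.]
   box 0.38 [349. 154. 419. 237.]
wrist squat_jar expect base [364.   6.] top [386. -14.]
   pin 0.94 [364.   5.]
   box 0.87 [340.   0. 403.  33.]
wrist beaker 0.88 [387. 119.]
wrist tip_box 0.94 [ 699. -120.]
wrist weight 0.91 [ 654. -322.]
```

All three samples show upright at their expected places, the bystanders are where they were, and the gripper is clear.

```bash
python3 -c "
from cell import r
print(r.finish_job())"
```

```text
the job is handed in; nothing more can be done
None
```

The job is handed in at about 49 s: the jar was parked on the mat first, then the square bottle was set in the tray, the tall bottle on the stirrer and the jar on the balance; a last camera check (no final picture viewed) found all three at their places, the beaker, tip box and weight where they were, and the gripper clear, with one miss on the way when the first close on the jar shut above its cap because the fingertips sit about 30 mm above the reported tool point.

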